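# Latch the stove's ash tray with the inner knob

### The job

Push the stove's ash tray gently all the way in until it meets the stop inside, then turn only the small inner knob on the front bracket counter-clockwise until the springy tongue below it bears snugly on the tray's front, and let go so that the tray stays latched. Do not drag the outer ring round with it, do not force tray or tongue, and leave the other things on the ledge where they are.

Things in the scene. Friction and masses are not known exactly. Their poses are not given: they have to be found in the camera images.
- stove: Fixed tin charcoal stove. Origin: on the ledge under the middle of its plinth's front face; x into the stove, y left seen from the robot, z up. Plinth x 0..280, 260 wide, top z 70; fire bowl radius 92 at x 178, top z 143. Bracket left of the tray: x -73..0, y 72..138, top z 56, with outer ring and inner bar knob on one upright axis at x -36.5, y 102.
- tray: Loose tin ash tray, about 0.3 kg, in a tunnel under the plinth, pulled out at first. Origin: ledge height, under the middle of its front plate's outer face; axes as the stove's. Plate 8 thick, 132 wide, z 2..52. Slides with 2 to 5 N friction. Home: its back meets the hidden stop, plate 14 to 22 mm ahead of the plinth, differing each time: feel it. Not over 20 N against the stop.
- tray_tab (a point): Middle of the outer edge of the tray's pull tab: a flat lug 50 wide, 6 thick (z 41 to 47), standing 15 mm out of the middle of the front plate towards the robot. Pushing on it with closed fingertips reaching down to 30 to 36 mm above the ledge slides the tray in.
- tray_back (a point): Middle of the outer face of the tray's back wall, 140 mm behind the tray's origin, 20 mm up.
- tray_stop: Clay stop across the back of the tunnel, hidden from view, fixed. Origin: middle of the foot of its front face (the face the tray meets); axes as the stove's.
- knob_grip (a point): Centre of the small inner knob's grip, on the axis of both controls, 79 mm above the ledge: a steel bar 30 long (its own x), 14 wide (its own y, the way to grip it), z 68 to 90. The ring lies right below it: keep fingertips above 70 mm. Turns with 0.35 N m of friction (grip about 40 N). Bar at -0.6 to -0.5 rad from the stove's x at first; tongue meets a home tray's plate at 0.65 to 1.15 (regrasping is fine).
- knob: The inner knob with shaft and latch tongue. Origin on the axis, 56 mm up, x along the grip bar. The tongue, 30 mm up, ends in a nose (radius 6) 50 mm from the axis, pointing 223 to 242 deg counter-clockwise of the bar (how it is clamped differs). It yields 5 N per mm. Snug: nose presses 3 to 7 N, i.e. 0.2 to 0.35 N m over the free turning moment; over 10 N bends it; friction holds 7 N once let go.
- ring (a joint): Angle of the outer ring, rad, counter-clockwise from above; 0 with its tab towards the robot. It sets the air, starts anywhere, turns at a touch and must stay as it is. Radius 33 over its scallops, z 56 to 68, flat top; right below the inner knob's grip and concentric with it.
- ring_tab (a point): Top of the small tab on the rim of the outer ring, 31 mm from the axis, 68 mm above the ledge (the tab's top reaches z 69).
- kettle: Bystander: blackened aluminium kettle, 156 across, 160 high with its bail handle; origin under its centre.
- poker: Bystander: short steel poker, 290 long, lying flat, 10 thick; origin under its middle, x along it.
- pot_lid: Bystander: clay pot lid, 154 across, 51 high with its knob; origin under its centre.
- scoop: Bystander: yellow plastic scoop, 85 by 66 by 34 with a 90 long handle to its -x; origin under the root of the handle.
- mug: Bystander: white mug, 76 across, 75 high; origin under its centre.
- bowl: Bystander: aluminium bowl, 140 across, 55 high; origin under its centre.
Not all that is in view belongs to the job. What is shaped like the tray but yellow is not meant.

How it is judged (in metres and radians):
On the way, in this order (a step that is already met when the one before it is completed fails the run):
1. the ash tray is home against its stop, within 3 mm (x of tray_back in the frame of tray_stop above -0.003 m), for 0.2 s.
2. the tongue presses on the tray's front with more than 2 N (contact force between knob and tray above 2 N), for 0.2 s.
At the end, for the whole second after the job is handed in: The tray's back is within 3 mm of the stop, the tongue still presses on its front with more than 1.5 N, the ring's tab is within 5 mm of where it started, and the tray is at rest (x of tray_back in the frame of tray_stop above -0.003 m and contact force between knob and tray above 1.5 N and linear speed of tray below 0.01 m/s and distance of ring_tab from where it was at the start of the episode below 0.005 m); the robot touches nothing.
It fails at once if the outer ring is dragged: its tab moves more than 5 mm (distance of ring_tab from where it was at the start of the episode above 0.005 m).
It fails at once if the tongue presses on the tray with more than 10 N (contact force between knob and tray above 10 N).
It fails at once if the tray is shoved against its stop with more than 22 N (contact force between tray and tray_stop above 22 N).
It fails at once if a bystander is moved more than 30 mm (distance of any of kettle, poker, pot_lid, scoop, mug, bowl from where it was at the start of the episode above 0.03 m).
It also fails if it takes over 64 s, if anything falls off the work surface, if the arm or the gripper's body presses on something with over 40 N, if the wrist force passes 120 N, or if a joint passes its speed limit or range.

### The arm

A 6-joint arm with a two-finger parallel gripper is mounted at the origin on the work surface. World frame = base frame: x ahead of the robot, y to its left, z up, the work surface at z = 0. Lengths are in mm, angles in degrees, forces in N, time in s.
With the tool pointing down it reaches from about 350 to 850 mm from the base axis. Payload 8.1 kg.
Tool frame: the origin (TCP) lies midway between the tips of the shut fingers; the grasp point (between the pads) lies 19 mm behind it; x points along the fingers, y is the direction in which the jaws open and shut, and the axes are right-handed (so a half turn about x gives the same grasp; the last joint's range is limited). The gripper opens to 85 mm and grips with 20 to 120 N. Pads are 22 mm wide; open, the fingers measure 114 mm over their backs; the gripper's body (76 mm by 85 mm) begins 54 mm behind the grasp point. The pads swing forward as they close: fully open they stand 13 mm farther back than shut.
Start: joints at [63.862, 7.471, 85.268, -0, 87.261, -4.893], TCP at [217.396, 559.236, 231.292] pointing down, gripper open.
Joint ranges: [-169.43, 169.43], [-51.17, 129.36], [1.28, 143.12], [-76.62, 256.62], [0, 156.53], [-152.29, 152.29]. Speed limits (degrees/s): [136.94, 136.94, 159.86, 180, 180, 180].

### API

Orientations are given as [roll, pitch, yaw] about the fixed x, y, z axes, in that order (R = Rz(yaw) Ry(pitch) Rx(roll)).
In Python, from bench import sense, snapshot, hand_in gives the robot as it stands.
- The arm moves only by the tool drive_tool, never from a script. Its argument "deltas" is a list of rows, each a list of 7 numbers: the closure in counts, from 0 (fully open) to 255 (shut), then the shift along the tool's x, y, z in m, then the turn, a rotation vector about the tool's x, y, z in rad. A call has exactly 10 rows; each row is the pose to reach, as a shift and turn from the pose commanded when the call began, along the tool's axes at that moment; what a row does not reach only later rows make up. A row lasts 1/12 s, in which the tool goes at most 41.7 mm and 7.16 degrees, less where a joint would pass 70% of its speed; a pose out of reach is approached as far as the arm can. A call with a gripper value outside its range is refused whole. The fingers move at their own pace and stop on an object; "squeeze" is the grip in N (left out, the last holds). Time passes only in rows, so rows that repeat a pose let the fingers close, or fill a call up. It gives the time, the measured TCP pose, the force and the opening at its end, in the units of the state.
- sense(): the state, without advancing time (a new reading comes with each control period).
- snapshot(name): name is "scene" or "top" or "wrist"; returns a dict with "frame" (400x640x3 uint8, blue, green, red), "fx", "fy", "cx", "cy" (pixels), "rvec" (rotation vector, rad) and "tvec" (3), from world to camera coordinates, as OpenCV has them. Camera axes: x right, y down, z forward; pixel columns grow to the right and rows downward; lengths in mm; the calibration is good to about 2 mm. A picture is of the moment at which its call begins. There is no depth.
- hand_in(): hands the job in, once; it reports no verdict.
The state is a dict: "time": time; "joint_pos": joint angles; "qd": joint speeds; "joint_efforts": joint torques, N m; "tool_pos": TCP position; "tcp_rot": TCP orientation; "ft_force": force on the tool from outside, world axes, zero at the start; "wrist_torque": the same for the moment, N m; "finger_gap": finger opening in mm.
Only numpy, scipy, OpenCV 4.12 (cv2) and the standard library are available. Lean on these libraries where they do the work, as an engineer would, in place of code of your own. Each camera call takes 0.05 s, during which the arm holds its last target.

## Working session

There is one attempt and no reset: what is moved stays moved. The work goes in short steps, Python scripts to look and compute and a tool call to move; the robot and the scene stay as the last step left them, time stands still between calls to the robot, and variables do not carry over. Pictures are saved under pics/ and viewed, and the job is handed in when it is done.

Besides the shell and the picture viewer there is one more tool, called after "Request:" as name(argument=value, ...) on one line, values as JSON. drive_tool: Moves the arm, as the interface text tells. Its arguments: {"type":"object","properties":{"deltas":{"type":"array","items":{"type":"array","items":{"type":"number"}}},"squeeze":{"type":"number"}},"required":["deltas"]}

```bash
ls; mkdir -p pics; cat > h.py <<'E'
from bench import sense, snapshot, hand_in
import cv2, numpy as np
def snap(n,f):
    s=snapshot(n); cv2.imwrite('pics/'+f,s['frame']); return s
def cam(s):
    R=cv2.Rodrigues(np.array(s['rvec'],float))[0]; t=np.array(s['tvec'],float).ravel(); return R,t
def ray(s,u,v,z):
    R,t=cam(s); d=R.T@np.array([(u-s['cx'])/s['fx'],(v-s['cy'])/s['fy'],1]); c=-R.T@t
    return c+d*(z-c[2])/d[2]
def proj(s,p):
    R,t=cam(s); q=R@np.array(p,float)+t; return [round(q[0]/q[2]*s['fx']+s['cx'],1),round(q[1]/q[2]*s['fy']+s['cy'],1)]
E
python3 - <<'E'
from h import *
for n in('scene','top','wrist'):
    s=snap(n,n+'0.png'); R,t=cam(s); print(n,s['fx'],(-R.T@t).round())
print(sense())
E
```

```text
pics
scene 385.5011893319809 [1475.  161. 1021.]
top 361.8322952753057 [ 429. -104. 1237.]
wrist 343.37000440868815 [144. 589. 374.]
{'time': 0.15, 'joint_pos': array([ 6.38613915e+01,  7.50730499e+00,  8.53145708e+01, -4.57421263e-04,
        8.72606859e+01, -4.89315421e+00]), 'qd': array([ 0.01275714, -0.07237857, -0.26300818,  0.03982917,  0.00609853,
        0.05447892]), 'joint_efforts': array([ 1.40439093e-03, -5.70058250e+01, -5.01162708e+01, -1.19848964e-04,
        9.61183920e-03, -4.35861796e-05]), 'tool_pos': array([217.21748182, 558.85411817, 230.46672808]), 'tcp_rot': array([ -94.57610326,   89.91743702, -115.82153531]), 'ft_force': array([0.6735819 , 1.03680908, 0.0850047 ]), 'wrist_torque': array([-0.0376369 , -0.01114168,  0.00270563]), 'finger_gap': 85.67149505575149}
```

View pics/scene0.png

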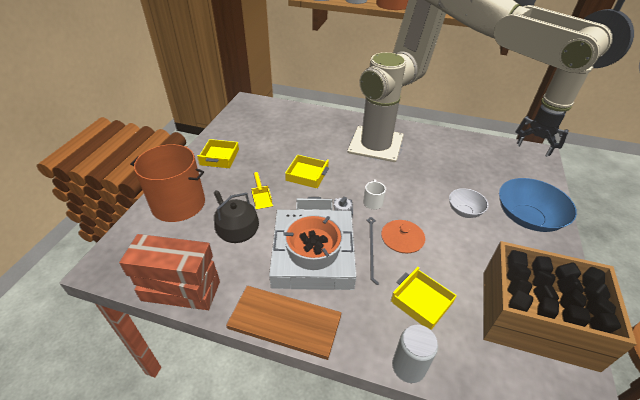

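View pics/top0.png

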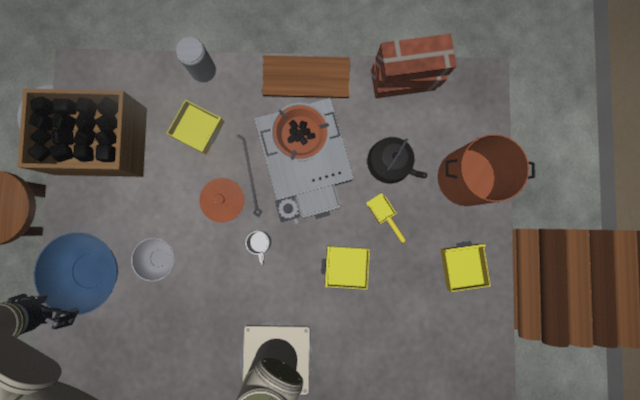

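View pics/wrist0.png

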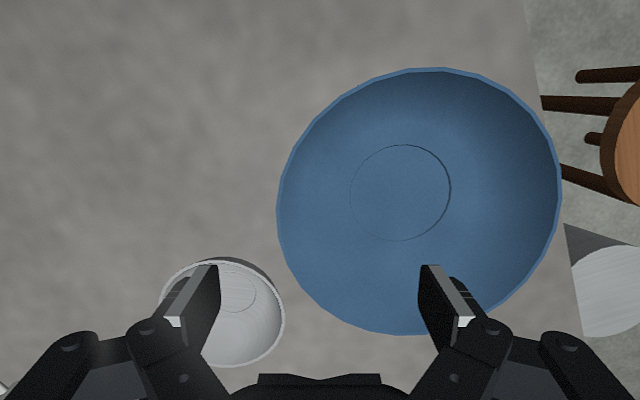

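The stove is at about (305,150) in the top view. The knob/ring is near (288,208), the tray front near (322,205), and the mug is close by at (258,242). I'll zoom in.

```bash
python3 - <<'E'
from h import *
a=cv2.imread('pics/top0.png')[90:260,230:370]; b=cv2.imread('pics/scene0.png')[175:295,255:375]
cv2.imwrite('pics/topz.png',cv2.resize(a[60:,20:],None,fx=6,fy=5.4,interpolation=2)); cv2.imwrite('pics/scz.png',cv2.resize(b,None,fx=5,fy=5,interpolation=2))
s=snapshot('top')
for uv,z in (((288,208),79),((258,242),37),((302,130),143),((258,212),0),((240,135),0),((255,129),70),((335,100),70),((352,180),70),((271,195),70)): print(uv,ray(s,*uv,z).round(1))
E
```

```text
(288, 208) [497.3 -33.6  79. ]
(258, 242) [385.8  65.   37. ]
(302, 130) [734.5 -75.1 143. ]
(258, 212) [486.4  73.1   0. ]
(240, 135) [752.1 142.9   0. ]
(255, 129) [754.9  80.7  70. ]
(335, 100) [ 858.1 -180.2   70. ]
(352, 180) [ 592.9 -239.1   70. ]
(271, 195) [538.9  22.8  70. ]
```

View pics/topz.png

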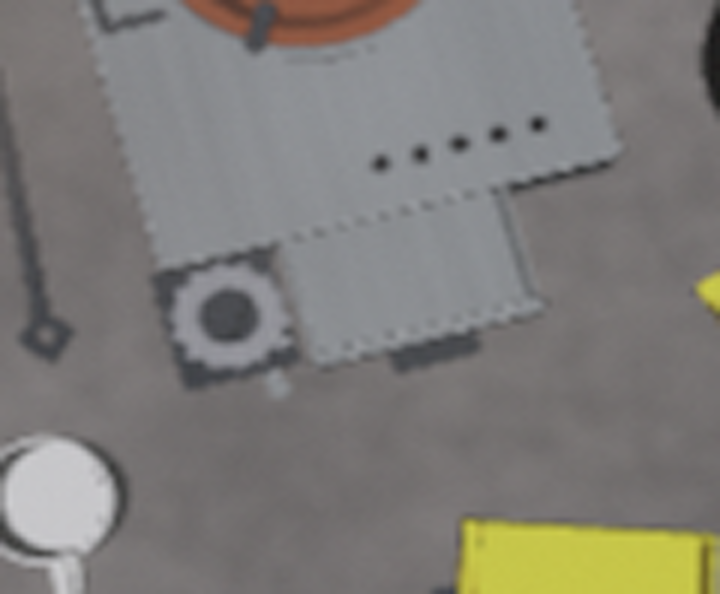

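View pics/scz.png

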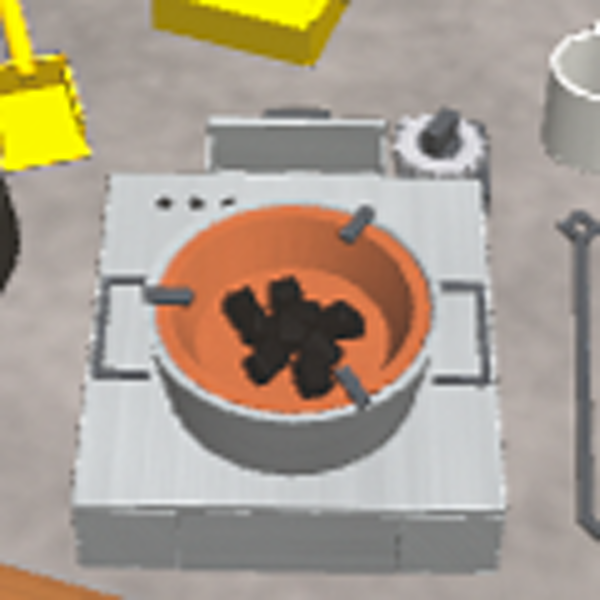

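```bash
cat >> h.py <<'E'
from scipy.spatial.transform import Rotation as Ro
def Rdown(yawy):
    # tool x down, tool y at world angle yawy (deg)
    a=np.radians(yawy); x=np.array([0,0,-1.]); y=np.array([np.cos(a),np.sin(a),0]); return np.column_stack([x,y,np.cross(x,y)])
def Rcur(): return Ro.from_euler('xyz',sense()['tcp_rot'],degrees=True).as_matrix()
def delta(p,yawy,p0=None,R0=None):
    s=sense(); R0=Rcur() if R0 is None else R0; p0=s['tool_pos'] if p0 is None else p0
    d=R0.T@(np.array(p,float)-p0)/1000; r=Ro.from_matrix(R0.T@Rdown(yawy)).as_rotvec(); return d.round(4), r.round(4)
E
python3 - <<'E'
from h import *
s=snapshot('top')
L=ray(s,275.8,200,70);Rr=ray(s,353,179.3,70);print(L,Rr,np.linalg.norm(L-Rr))
y=(L-Rr);y/=np.linalg.norm(y);print('yaw of stove x',np.degrees(np.arctan2(-y[0],y[1])))
print(Rcur().round(3)); 
x=np.array([y[1],-y[0],0]);m=(L+Rr)/2;m[2]=0;print(m, 'axis',m-36.5*x+102*y)
print('nose',ray(s,250+278/6,150+383/5.4,30),'tab',ray(s,250+440/6,150+355/5.4,44),'plate top',ray(s,250+430/6,150+330/5.4,52))
E
```

```text
[522.97237489   6.85836905  70.        ] [ 595.22669736 -242.35236853   70.        ] 259.4738500087858
yaw of stove x 16.168597934683405
[[-0.     0.362  0.932]
 [-0.001  0.932 -0.362]
 [-1.    -0.001 -0.   ]]
[ 559.09953612 -117.74699974    0.        ] axis [495.6398356  -29.94542566   0.        ]
nose [457.52169278 -59.39812395  30.        ] tab [ 475.86453588 -148.5835816    44.        ] plate top [ 490.64484267 -142.57356269   52.        ]
```

```bash
python3 - <<'E'
from h import *
print(delta((440,-90,260),-74))
E
```

```text
(array([-0.0288, -0.5242,  0.4428]), array([2.4915e+00, 1.1000e-03, 5.0000e-04]))
```

Request:
drive_tool(deltas=[[0,-0.028,-0.03,0.025,0.12,0,0],[0,-0.028,-0.065,0.055,0.24,0,0],[0,-0.028,-0.1,0.085,0.36,0,0],[0,-0.028,-0.13,0.11,0.48,0,0],[0,-0.028,-0.16,0.135,0.6,0,0],[0,-0.028,-0.19,0.16,0.72,0,0],[0,-0.028,-0.22,0.185,0.84,0,0],[0,-0.028,-0.25,0.21,0.96,0,0],[0,-0.028,-0.28,0.235,1.08,0,0],[0,-0.028,-0.31,0.26,1.2,0,0]], squeeze=40)

```text
time: 1.08
tool_pos: [347.5, 174.2, 259.4]
tcp_rot: [103.2, 89.9, 12.8]
ft_force: [0.1, -0.2, -0.2]
finger_gap: 85.5
```

```bash
python3 - <<'E'
from h import *
print(sense()['tool_pos'],sense()['joint_pos'],delta((440,-90,260),-74))
E
```

```text
[347.47157426 174.21450571 259.44154207] [ 1.90644010e+01 -2.76769327e+01  1.13458592e+02 -5.62126201e-03
  9.41669933e+01  1.93859306e+01] (array([-0.0005,  0.094 ,  0.2637]), array([ 1.2859e+00, -7.0000e-04, -6.0000e-04]))
```

Request:
drive_tool(deltas=[[255,0,0.01,0.026,0.125,0,0],[255,0,0.019,0.052,0.25,0,0],[255,0,0.028,0.079,0.375,0,0],[255,0,0.038,0.105,0.5,0,0],[255,0,0.047,0.132,0.62,0,0],[255,0,0.056,0.158,0.74,0,0],[255,0,0.066,0.185,0.86,0,0],[255,0,0.075,0.21,0.98,0,0],[255,0,0.085,0.237,1.1,0,0],[255,0,0.094,0.264,1.22,0,0]])

```text
time: 1.92
tool_pos: [441.7, -89.4, 259.3]
tcp_rot: [149.3, 90.0, -11.0]
ft_force: [0.7, -0.2, 0.4]
finger_gap: 0.1
```

```bash
python3 - <<'E'
from h import *
s=snap('wrist','w1.png');s=snap('scene','s1.png')
print(sense()['tool_pos'],sense()['joint_pos'],delta((440,-90,260),-74))
E
```

```text
[441.84612906 -91.13066667 258.99975007] [-1.81154365e+01 -1.67707348e+01  1.05333629e+02 -6.74281770e-02
  9.14354572e+01  5.22563353e+01] (array([-0.001 , -0.0017,  0.0014]), array([ 0.0633,  0.0007, -0.001 ]))
```

View pics/w1.png

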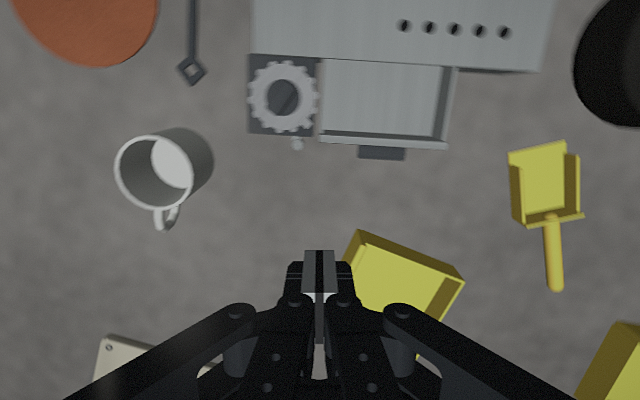

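The wrist view shows the ring centre near (284,96), the bar knob within it, the nose at (297,144), the tray plate from (320,135) to (447,146), and the tab at (382,153). Next I'll retake it settled and zoom.

```bash
python3 - <<'E'
from h import *
s=snap('wrist','w2.png')
cv2.imwrite('pics/w2z.png',cv2.resize(s['frame'][30:180,240:460],None,fx=3.6,fy=3.6,interpolation=cv2.INTER_CUBIC))
E
```

```text
(no output)
```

View pics/w2z.png

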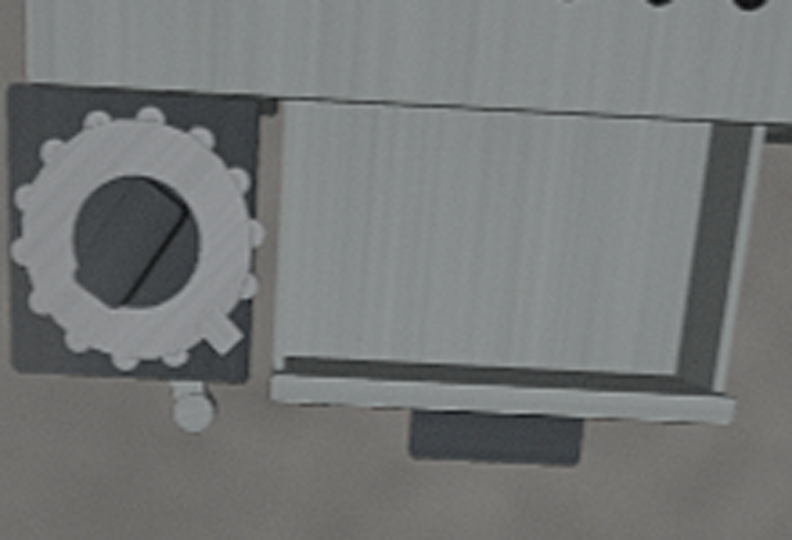

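```bash
python3 - <<'E'
from h import *
s=snapshot('wrist')
f=lambda X,Y,z: ray(s,240+X/3.6,30+Y/3.6,z)
pl=f(272,400,52);pr=f(733,424,52);d=pl-pr
print('plate',pl,pr,np.linalg.norm(d),'yaw',np.degrees(np.arctan2(-d[0],d[1])))
a=f(27,82,70);b=f(790,127,70);d=a-b;yw=np.arctan2(-d[0],d[1]);print('plinth',a,b,'yaw',np.degrees(yw))
x=np.array([np.cos(yw),np.sin(yw),0]);y=np.array([-x[1],x[0],0])
o=a-130*y;o[2]=0;ax=o-36.5*x+102*y;print('stove o',o,'axis',ax)
print('ring c',f(137,242,68)); print('hole by tab',f(225,333,69))
A,B,C,D=[f(*q,90) for q in((147,178),(188,212),(125,303),(82,270))]
print('bar c',(A+C)/2,(B+D)/2,'ang',np.degrees(np.arctan2(*(B-C)[1::-1])),np.degrees(np.arctan2(*(A-D)[1::-1])),np.linalg.norm(B-C),np.linalg.norm(A-B))
n=f(194,413,36);print('nose',n)
print('tab',f(410,459,47),f(580,465,47))
print('plate dist ahead of plinth',(o-(pl+pr)/2)@x, 'lateral',((pl+pr)/2-o)@y)
t=snapshot('top'); print('top ring',ray(t,250+230/6,150+315/5.4,68))
E
```

```text
plate [467.06766053 -75.22794931  52.        ] [ 505.388343   -200.55462657   52.        ] 131.05438085045054 yaw 17.001869699435577
plinth [522.79528881   9.25409366  70.        ] [ 578.0587983  -173.50762662   70.        ] yaw 16.82427257843069
stove o [ 560.42214124 -115.18151208    0.        ] axis [495.96184465 -28.11188384   0.        ]
ring c [495.74713679 -27.8902633   68.        ]
hole by tab [481.80123139 -56.92329642  69.        ]
bar c [497.12096811 -29.8019067   90.        ] [497.07298947 -29.51030806  90.        ] ang -16.98831309491634 -18.116773364859846 26.629673119805442 12.31579815249271
nose [453.32253276 -55.42640649  36.        ]
tab [ 463.99755268 -118.90249505   47.        ] [ 479.25636856 -166.05106687   47.        ]
plate dist ahead of plinth 77.59146210449622 lateral -0.26317521116301745
top ring [496.85614627 -34.08678793  68.        ]
```

```bash
python3 - <<'E'
from h import *
print(sense()['tool_pos'],delta((443,-151,90),-73.1),delta((443,-151,33),-73.1))
E
```

```text
[441.16036777 -87.68822706 259.10573211] (array([0.1691, 0.0602, 0.02  ]), array([0.0567, 0.0003, 0.0007])) (array([0.2261, 0.0602, 0.02  ]), array([0.0567, 0.0003, 0.0007]))
```

Request:
drive_tool(deltas=[[255,0.015,0.01,0.003,0.01,0,0],[255,0.04,0.025,0.007,0.02,0,0],[255,0.065,0.037,0.011,0.03,0,0],[255,0.09,0.047,0.015,0.04,0,0],[255,0.12,0.055,0.018,0.05,0,0],[255,0.145,0.06,0.02,0.057,0,0],[255,0.16,0.06,0.02,0.057,0,0],[255,0.169,0.06,0.02,0.057,0,0],[255,0.169,0.06,0.02,0.057,0,0],[255,0.169,0.06,0.02,0.057,0,0]])

```text
time: 3.0
tool_pos: [443.4, -150.4, 90.8]
tcp_rot: [-146.5, 90.0, 50.4]
ft_force: [0.7, -0.1, 1.1]
finger_gap: 0.0
```

```bash
python3 - <<'E'
from h import *
s=snap('wrist','w3.png')
print(sense()['tool_pos'],sense()['ft_force'],delta((443,-151,33),-73.1))
E
```

```text
[ 444.06792577 -150.8226046    91.59691162] [ 0.24792316 -0.18913219 -0.08243626] (array([ 0.0586, -0.0002,  0.0012]), array([ 0.0003, -0.0013, -0.0011]))
```

View pics/w3.png

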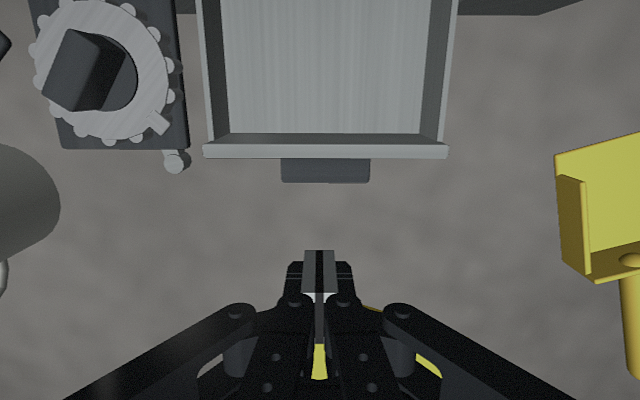

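The fingertips at (320,255) are lined up with the tab at (325,170). Next: descend, then advance.

Request:
drive_tool(deltas=[[255,0.01,0,0,0,0,0],[255,0.028,0,0,0,0,0],[255,0.045,0,0,0,0,0],[255,0.058,0,0,0,0,0],[255,0.058,0,-0.003,0,0,0],[255,0.058,0,-0.007,0,0,0],[255,0.058,0,-0.012,0,0,0],[255,0.058,0,-0.016,0,0,0],[255,0.058,0,-0.02,0,0,0],[255,0.058,0,-0.023,0,0,0]])

```text
time: 3.88
tool_pos: [466.2, -144.6, 33.2]
tcp_rot: [121.9, 89.9, -41.3]
ft_force: [-2.6, -1.4, 1.8]
finger_gap: 0.7
```

```bash
cat > st.py <<'E'
from h import *
o=np.array([560.4,-115.2]);a=np.radians(16.9);x=np.array([np.cos(a),np.sin(a)]);y=np.array([-x[1],x[0]])
q=sense();p=q['tool_pos'][:2]-o;f=q['ft_force'];w=q['wrist_torque']
R=Rcur();print('t',q['time'],'stove xy',(p@x).round(2),(p@y).round(2),'z',q['tool_pos'][2].round(2),'Fx',(f[:2]@x).round(2),'Fy',(f[:2]@y).round(2),'Fz',f[2].round(2),'M',w.round(3),'yawy',np.degrees(np.arctan2(R[1,1],R[0,1])).round(2),'gap',round(q['finger_gap'],1))
E
python3 st.py
```

```text
t 3.8833 stove xy -98.67 -0.8 z 33.22 Fx -2.85 Fy -0.55 Fz 1.8 M [-0.161  0.39  -0.011] yawy -73.15 gap 0.7
```

Request:
drive_tool(deltas=[[255,0,0,-0.003,0,0,0],[255,0,0,-0.007,0,0,0],[255,0,0,-0.012,0,0,0],[255,0,0,-0.017,0,0,0],[255,0,0,-0.022,0,0,0],[255,0,0,-0.027,0,0,0],[255,0,0,-0.032,0,0,0],[255,0,0,-0.036,0,0,0],[255,0,0,-0.039,0,0,0],[255,0,0,-0.041,0,0,0]])

```text
time: 4.72
tool_pos: [504.9, -132.4, 32.2]
tcp_rot: [-85.0, 90.0, 111.8]
ft_force: [-2.0, -1.5, 1.8]
finger_gap: -0.2
```

```bash
python3 st.py; python3 - <<'E'
from h import *
s=snap('wrist','w4.png')
E
```

```text
t 4.7167 stove xy -58.13 -0.33 z 32.23 Fx -2.37 Fy -0.83 Fz 1.84 M [-0.108  0.417  0.067] yawy -73.16 gap -0.2
```

View pics/w4.png

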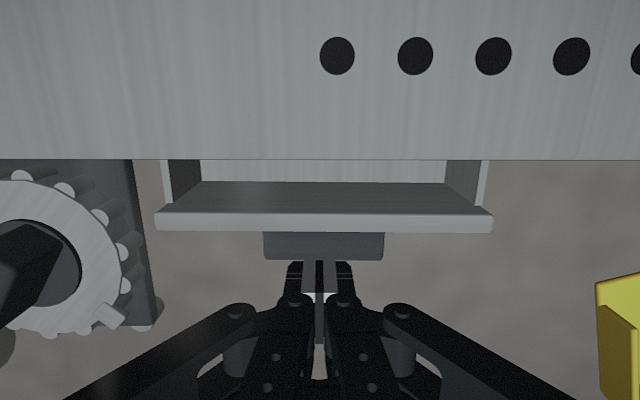

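Request:
drive_tool(deltas=[[255,0,0,-0.001,0,0,0],[255,0,0,-0.002,0,0,0],[255,0,0,-0.003,0,0,0],[255,0,0,-0.004,0,0,0],[255,0,0,-0.005,0,0,0],[255,0,0,-0.006,0,0,0],[255,0,0,-0.007,0,0,0],[255,0,0,-0.008,0,0,0],[255,0,0,-0.009,0,0,0],[255,0,0,-0.01,0,0,0]])

```text
time: 5.6
tool_pos: [514.1, -129.6, 32.2]
tcp_rot: [-84.9, 90.0, 111.9]
ft_force: [-2.5, -0.5, 0.3]
finger_gap: -0.0
```

```bash
python3 st.py
```

```text
t 5.6 stove xy -48.46 -0.36 z 32.25 Fx -2.56 Fy 0.22 Fz 0.29 M [-0.107  0.257  0.032] yawy -73.17 gap -0.0
```

Request:
drive_tool(deltas=[[255,0,0,-0.0002,0,0,0],[255,0,0,-0.0005,0,0,0],[255,0,0,-0.0008,0,0,0],[255,0,0,-0.001,0,0,0],[255,0,0,-0.0012,0,0,0],[255,0,0,-0.0015,0,0,0],[255,0,0,-0.0018,0,0,0],[255,0,0,-0.002,0,0,0],[255,0,0,-0.002,0,0,0],[255,0,0,-0.002,0,0,0]])

```text
time: 6.43
tool_pos: [516.0, -129.1, 32.3]
tcp_rot: [173.3, 90.0, 10.2]
ft_force: [-0.8, -0.7, -0.5]
finger_gap: 0.0
```

```bash
python3 st.py
```

```text
t 6.4333 stove xy -46.48 -0.41 z 32.3 Fx -0.97 Fy -0.48 Fz -0.55 M [-0.075  0.171 -0.016] yawy -73.17 gap 0.0
```

Request:
drive_tool(deltas=[[255,0,0,-0.0002,0,0,0],[255,0,0,-0.0005,0,0,0],[255,0,0,-0.0008,0,0,0],[255,0,0,-0.001,0,0,0],[255,0,0,-0.0012,0,0,0],[255,0,0,-0.0014,0,0,0],[255,0,0,-0.0016,0,0,0],[255,0,0,-0.0018,0,0,0],[255,0,0,-0.002,0,0,0],[255,0,0,-0.002,0,0,0]])

```text
time: 7.27
tool_pos: [517.9, -128.5, 32.3]
tcp_rot: [-124.5, 90.0, 72.3]
ft_force: [-1.8, -0.9, -1.1]
finger_gap: -0.1
```

```bash
python3 st.py
```

```text
t 7.2667 stove xy -44.52 -0.39 z 32.28 Fx -1.94 Fy -0.3 Fz -1.08 M [-0.081  0.169  0.008] yawy -73.17 gap -0.1
```

Request:
drive_tool(deltas=[[255,0,0,-0.0002,0,0,0],[255,0,0,-0.0005,0,0,0],[255,0,0,-0.0008,0,0,0],[255,0,0,-0.001,0,0,0],[255,0,0,-0.0012,0,0,0],[255,0,0,-0.0014,0,0,0],[255,0,0,-0.0015,0,0,0],[255,0,0,-0.0015,0,0,0],[255,0,0,-0.0015,0,0,0],[255,0,0,-0.0015,0,0,0]])

```text
time: 8.1
tool_pos: [519.3, -128.1, 32.3]
tcp_rot: [163.2, 90.0, 0.1]
ft_force: [-1.3, 0.2, -1.3]
finger_gap: -0.1
```

```bash
python3 st.py
```

```text
t 8.1 stove xy -43.03 -0.4 z 32.3 Fx -1.22 Fy 0.59 Fz -1.29 M [-0.024  0.224  0.008] yawy -73.16 gap -0.1
```

Request:
drive_tool(deltas=[[255,0,0,-0.0002,0,0,0],[255,0,0,-0.0005,0,0,0],[255,0,0,-0.0008,0,0,0],[255,0,0,-0.001,0,0,0],[255,0,0,-0.0012,0,0,0],[255,0,0,-0.0014,0,0,0],[255,0,0,-0.0015,0,0,0],[255,0,0,-0.0015,0,0,0],[255,0,0,-0.0015,0,0,0],[255,0,0,-0.0015,0,0,0]])

```text
time: 8.93
tool_pos: [520.8, -127.7, 32.3]
tcp_rot: [162.7, 90.0, -0.5]
ft_force: [-1.6, -0.3, 0.3]
finger_gap: 0.0
```

```bash
python3 st.py
```

```text
t 8.9333 stove xy -41.53 -0.4 z 32.31 Fx -1.62 Fy 0.15 Fz 0.28 M [-0.073  0.229 -0.005] yawy -73.17 gap 0.0
```

Request:
drive_tool(deltas=[[255,0,0,-0.0002,0,0,0],[255,0,0,-0.0004,0,0,0],[255,0,0,-0.0006,0,0,0],[255,0,0,-0.0008,0,0,0],[255,0,0,-0.001,0,0,0],[255,0,0,-0.0012,0,0,0],[255,0,0,-0.0014,0,0,0],[255,0,0,-0.0016,0,0,0],[255,0,0,-0.0018,0,0,0],[255,0,0,-0.002,0,0,0]])

```text
time: 9.77
tool_pos: [521.0, -127.6, 32.2]
tcp_rot: [-7.7, 89.8, -170.8]
ft_force: [-13.5, -3.6, 7.7]
finger_gap: 0.3
```

```bash
python3 st.py
```

```text
t 9.7667 stove xy -41.34 -0.45 z 32.2 Fx -14.01 Fy 0.48 Fz 7.66 M [-0.555  1.984  0.023] yawy -73.17 gap 0.3
```

The stop was felt: Fx rose from about 2 N to 14 N and the tip stalled at stove x = -41.3. That puts the plate about 20 mm ahead of the plinth. Next: back off and rise.

Request:
drive_tool(deltas=[[255,0,0,0.001,0,0,0],[255,0,0,0.003,0,0,0],[255,0,0,0.008,0,0,0],[255,0,0,0.018,0,0,0],[255,0,0,0.03,0,0,0],[255,-0.02,0,0.04,0,0,0],[200,-0.05,0,0.04,0,0,0],[150,-0.08,0,0.04,0,0,0],[150,-0.11,0,0.04,0,0,0],[150,-0.12,0,0.04,0,0,0]])

```text
time: 10.6
tool_pos: [486.3, -139.7, 157.6]
tcp_rot: [142.6, 89.6, -20.6]
ft_force: [0.5, -0.3, 0.9]
finger_gap: 34.8
```

```bash
python3 st.py;python3 - <<'E'
from h import *
s=snap('wrist','w5.png'); print(delta((496,-28.5,130),-105-2.3),sense()['joint_pos'])
E
```

```text
t 10.6 stove xy -78.04 -1.94 z 157.58 Fx 0.4 Fy -0.41 Fz 0.88 M [ 0.014 -0.06   0.02 ] yawy -73.17 gap 34.8
(array([ 0.0277, -0.1041, -0.0408]), array([ 0.5956, -0.0082, -0.0031])) [-2.18401788e+01 -4.90979196e+00  1.05594434e+02  9.53884577e-03
  7.88223560e+01  5.13296905e+01]
```

View pics/w5.png

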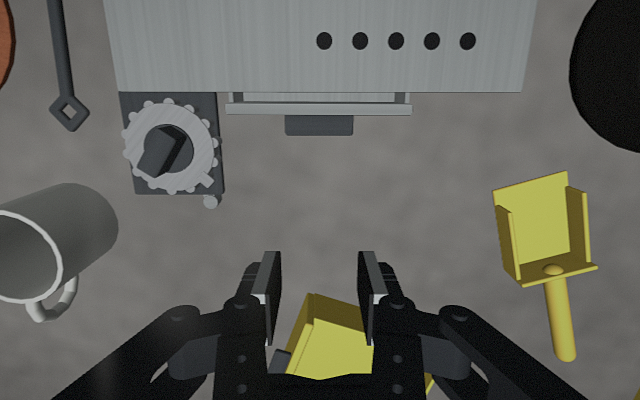

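Request:
drive_tool(deltas=[[150,0,-0.02,-0.008,0.06,0,0],[150,0,-0.04,-0.016,0.12,0,0],[150,0,-0.06,-0.024,0.18,0,0],[150,0,-0.08,-0.032,0.24,0,0],[150,0,-0.095,-0.038,0.3,0,0],[150,0,-0.104,-0.041,0.36,0,0],[150,0.005,-0.104,-0.041,0.44,0,0],[150,0.01,-0.104,-0.041,0.52,0,0],[150,0.015,-0.104,-0.041,0.595,0,0],[150,0.015,-0.104,-0.041,0.595,0,0]])

```text
time: 11.48
tool_pos: [491.9, -27.0, 134.8]
tcp_rot: [7.0, 89.8, 169.5]
ft_force: [-0.0, -0.3, -0.4]
finger_gap: 35.3
```

```bash
python3 st.py;python3 - <<'E'
from h import *
s=snap('wrist','w6.png'); print(sense()['tool_pos'],sense()['joint_pos'])
for z in (72,90): print(z,proj(s,(496,-28.5,z)))
E
```

```text
t 11.4833 stove xy -39.92 104.35 z 134.78 Fx -0.1 Fy -0.32 Fz -0.41 M [ 0.028 -0.025  0.017] yawy -107.44 gap 35.3
[492.2045201  -27.08273136 135.52323711] [-9.11586927e+00 -5.25796315e+00  1.08346964e+02  6.45373604e-03
  7.70632105e+01  9.80629771e+01]
72 [np.float64(320.8), np.float64(211.3)]
90 [np.float64(320.9), np.float64(221.8)]
```

View pics/w6.png

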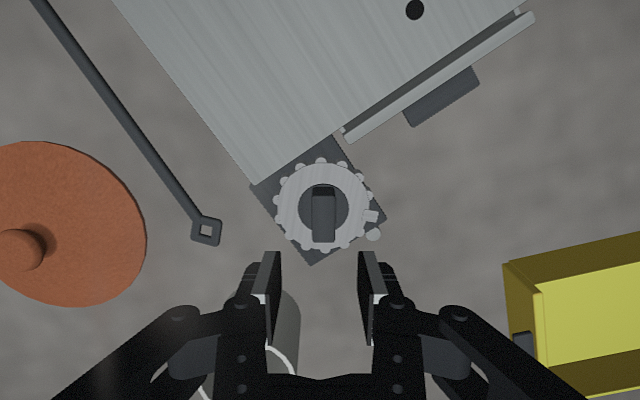

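```bash
python3 - <<'E'
from h import *
s=snapshot('wrist'); cv2.imwrite('pics/w6z.png',cv2.resize(s['frame'][150:270,250:400],None,fx=5,fy=5,interpolation=cv2.INTER_CUBIC))
E
```

```text
(no output)
```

View pics/w6z.png

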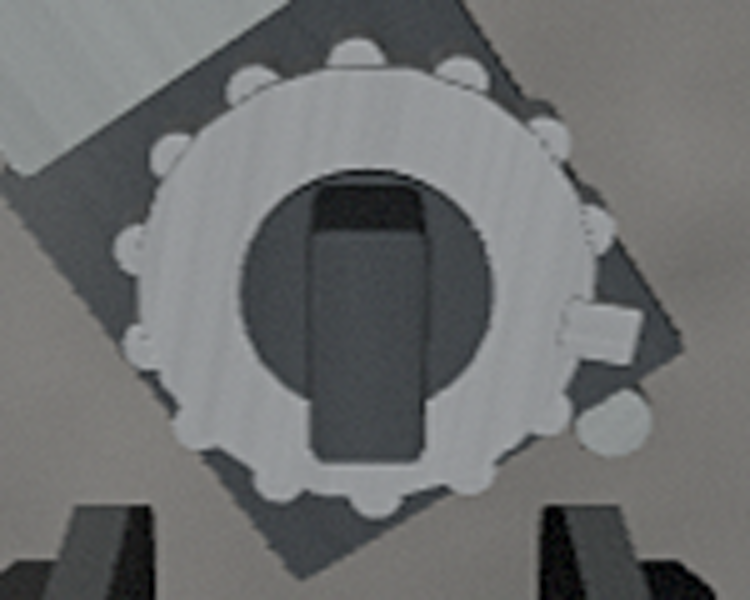

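```bash
python3 st.py; python3 - <<'E'
from h import *
s=snapshot('wrist'); f=lambda X,Y,z: ray(s,250+X/5,150+Y/5,z)
c=f(367.5,348,90);print(c,f(367,284,68)); d=f(369,232,90)-f(367,463,90);print(np.degrees(np.arctan2(d[1],d[0])))
print('left tip/right tip mid u', sense()['tool_pos'], 'nose',f(613,422,36),'tabmid',f(625,333,69))
print(delta((c[0],c[1],110),-107.4),delta((c[0],c[1],73),-107.4))
E
```

```text
t 11.5833 stove xy -39.26 103.86 z 136.17 Fx -0.03 Fy 0.29 Fz 0.43 M [-0.006  0.057  0.026] yawy -107.11 gap 34.9
[497.18579371 -30.43390214  90.        ] [497.47249115 -30.72760578  68.        ]
-17.286994678939084
left tip/right tip mid u [493.02009983 -27.29457352 136.72011315] nose [453.96129854 -57.63000988  36.        ] tabmid [481.37108418 -61.20068594  69.        ]
(array([ 0.0267,  0.0018, -0.0049]), array([ 0.005 ,  0.0009, -0.0001])) (array([ 0.0637,  0.0018, -0.005 ]), array([ 0.005 ,  0.0009, -0.0001]))
```

Request:
drive_tool(deltas=[[150,0.003,0.0018,-0.005,0.004,0,0],[150,0.01,0.0018,-0.005,0.004,0,0],[150,0.02,0.0018,-0.005,0.004,0,0],[150,0.03,0.0018,-0.005,0.004,0,0],[150,0.04,0.0018,-0.005,0.004,0,0],[150,0.05,0.0018,-0.005,0.004,0,0],[150,0.057,0.0018,-0.005,0.004,0,0],[150,0.062,0.0018,-0.005,0.004,0,0],[150,0.064,0.0018,-0.005,0.004,0,0],[150,0.064,0.0018,-0.005,0.004,0,0]])

```text
time: 12.47
tool_pos: [497.4, -30.4, 72.7]
tcp_rot: [8.8, 89.9, 171.3]
ft_force: [-0.4, 0.6, -0.0]
finger_gap: 35.2
```

```bash
python3 st.py;python3 - <<'E'
from h import *
s=snap('wrist','w7.png');s=snap('scene','s7.png'); print(sense()['tool_pos'])
cv2.imwrite('pics/s7z.png',cv2.resize(s['frame'][130:260,280:420],None,fx=4,fy=4,interpolation=cv2.INTER_CUBIC))
E
python3 st.py
```

```text
t 12.4667 stove xy -35.62 99.46 z 72.68 Fx -0.16 Fy 0.67 Fz -0.03 M [-0.017 -0.03   0.026] yawy -107.48 gap 35.2
[498.08297262 -30.48326999  73.64984336]
t 12.5667 stove xy -35.0 99.17 z 73.65 Fx 0.24 Fy 0.2 Fz -0.19 M [-0.021  0.04   0.001] yawy -107.49 gap 35.4
```

View pics/w7.png

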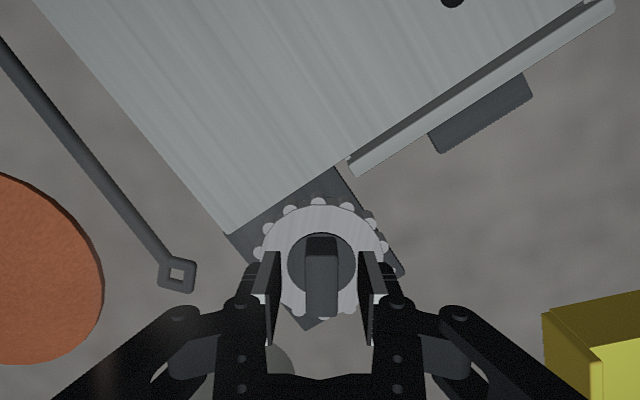

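View pics/s7z.png

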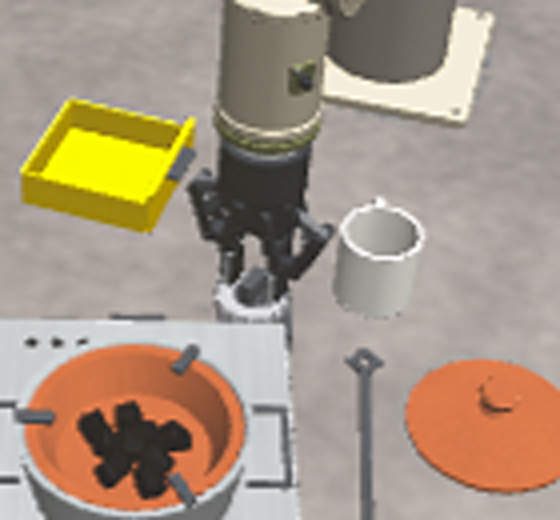

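Request:
drive_tool(deltas=[[180,0,0,0,0,0,0],[195,0,0,0,0,0,0],[205,0,0,0,0,0,0],[230,0,0,0,0,0,0],[255,0,0,0,0,0,0],[255,0,0,0,0,0,0],[255,0,0,0,0,0,0],[255,0,0,0,0,0,0],[255,0,0,0,0,0,0],[255,0,0,0,0,0,0]], squeeze=40)

```text
time: 13.4
tool_pos: [497.9, -31.4, 74.0]
tcp_rot: [118.0, 89.9, -79.5]
ft_force: [-3.4, -4.6, 5.3]
finger_gap: 12.6
```

```bash
python3 st.py
```

```text
t 13.4 stove xy -35.44 98.39 z 74.0 Fx -4.6 Fy -3.46 Fz 5.28 M [-0.634  0.431  0.049] yawy -107.49 gap 12.6
```

Request:
drive_tool(deltas=[[255,0,0,0,-0.03,0,0],[255,0,0,0,-0.09,0,0],[255,0,0,0,-0.16,0,0],[255,0,0,0,-0.23,0,0],[255,0,0,0,-0.3,0,0],[255,0,0,0,-0.37,0,0],[255,0,0,0,-0.44,0,0],[255,0,0,0,-0.5,0,0],[255,0,0,0,-0.55,0,0],[255,0,0,0,-0.6,0,0]])

```text
time: 14.23
tool_pos: [497.8, -30.9, 74.0]
tcp_rot: [90.1, 90.0, -72.9]
ft_force: [-3.1, -2.8, 4.4]
finger_gap: 12.8
```

```bash
python3 st.py
```

```text
t 14.2333 stove xy -35.36 98.85 z 73.97 Fx -3.81 Fy -1.79 Fz 4.44 M [-0.126  0.542 -0.351] yawy -73.0 gap 12.8
```

```bash
python3 - <<'E'
from h import *
s=snap('wrist','w8.png')
E
```

```text
(no output)
```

View pics/w8.png

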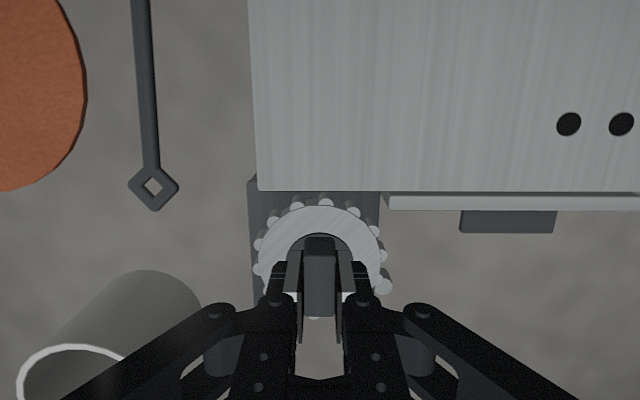

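Request:
drive_tool(deltas=[[255,0,0,0,-0.03,0,0],[255,0,0,0,-0.09,0,0],[255,0,0,0,-0.15,0,0],[255,0,0,0,-0.21,0,0],[255,0,0,0,-0.27,0,0],[255,0,0,0,-0.33,0,0],[255,0,0,0,-0.39,0,0],[255,0,0,0,-0.45,0,0],[255,0,0,0,-0.5,0,0],[255,0,0,0,-0.53,0,0]])

```text
time: 15.12
tool_pos: [497.6, -30.5, 74.0]
tcp_rot: [-51.7, 90.0, 175.6]
ft_force: [-4.6, -0.3, 7.0]
finger_gap: 13.1
```

```bash
python3 st.py;  python3 - <<'E'
from h import *
s=snap('wrist','w9.png'); print(proj(s,(481.5,-59,69)))
E
```

```text
t 15.1167 stove xy -35.46 99.3 z 73.97 Fx -4.49 Fy 1.0 Fz 7.05 M [ 0.078  0.904 -0.379] yawy -42.65 gap 13.1
[np.float64(334.5), np.float64(318.5)]
```

View pics/w9.png

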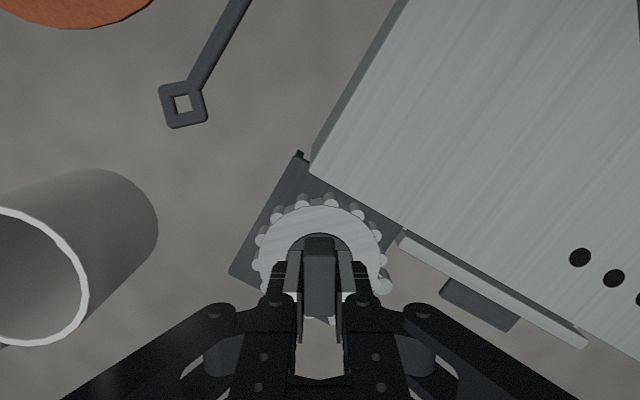

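Request:
drive_tool(deltas=[[255,0,0,0,-0.03,0,0],[255,0,0,0,-0.06,0,0],[255,0,0,0,-0.09,0,0],[255,0,0,0,-0.12,0,0],[255,0,0,0,-0.15,0,0],[255,0,0,0,-0.17,0,0],[255,0,0,0,-0.19,0,0],[255,0,0,0,-0.21,0,0],[255,0,0,0,-0.22,0,0],[255,0,0,0,-0.23,0,0]])

```text
time: 16.0
tool_pos: [497.4, -30.4, 74.0]
tcp_rot: [-71.8, 90.0, 168.6]
ft_force: [-5.7, 0.2, 8.2]
finger_gap: 12.9
```

```bash
python3 st.py;  python3 - <<'E'
from h import *
s=snap('wrist','w10.png')
cv2.imwrite('pics/w10z.png',cv2.resize(s['frame'][180:330,300:460],None,fx=4,fy=4,interpolation=cv2.INTER_CUBIC))
E
```

```text
t 16.0 stove xy -35.61 99.42 z 73.95 Fx -5.34 Fy 1.85 Fz 8.21 M [ 0.093  1.012 -0.316] yawy -29.6 gap 12.9
```

View pics/w10z.png

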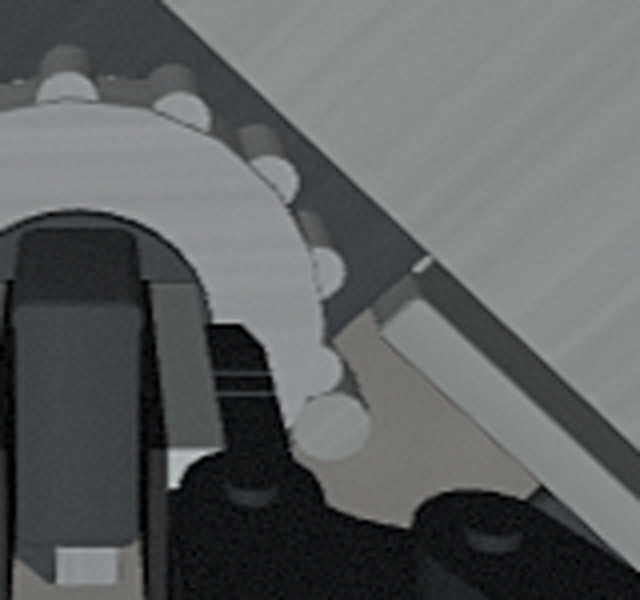

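```bash
python3 - <<'E'
from h import *
s=snapshot('wrist'); f=lambda X,Y,z: ray(s,300+X/4,180+Y/4,z)
a=np.radians(16.9);x=np.array([np.cos(a),np.sin(a),0]);y=np.array([-x[1],x[0],0]);o=np.array([560.4,-115.2,0])
for q in ((333,427,36),(383,333,52),(640,565,52),(520,180,70),(165,0,70) if 0 else (430,255,70)): 
    p=f(*q)-o; print(q,(p@x).round(1),(p@y).round(1))
E
```

```text
(333, 427, 36) -33.5 48.2
(383, 333, 52) -14.0 63.4
(640, 565, 52) -13.7 9.4
(520, 180, 70) 14.3 76.4
(430, 255, 70) 0.7 76.9
```

Request:
drive_tool(deltas=[[255,0,0,0,-0.01,0,0],[255,0,0,0,-0.02,0,0],[255,0,0,0,-0.03,0,0],[255,0,0,0,-0.04,0,0],[255,0,0,0,-0.05,0,0],[255,0,0,0,-0.06,0,0],[255,0,0,0,-0.07,0,0],[255,0,0,0,-0.08,0,0],[255,0,0,0,-0.088,0,0],[255,0,0,0,-0.096,0,0]])

```text
time: 16.93
tool_pos: [497.4, -30.4, 74.0]
tcp_rot: [-80.1, 89.9, 165.8]
ft_force: [-5.3, 0.0, 9.2]
finger_gap: 12.8
```

```bash
python3 st.py
```

```text
t 16.9333 stove xy -35.66 99.46 z 73.96 Fx -5.09 Fy 1.58 Fz 9.16 M [ 0.141  1.071 -0.382] yawy -24.11 gap 12.8
```

Request:
drive_tool(deltas=[[255,0,0,0,-0.003,0,0],[255,0,0,0,-0.006,0,0],[255,0,0,0,-0.009,0,0],[255,0,0,0,-0.012,0,0],[255,0,0,0,-0.015,0,0],[255,0,0,0,-0.018,0,0],[255,0,0,0,-0.021,0,0],[255,0,0,0,-0.023,0,0],[255,0,0,0,-0.025,0,0],[255,0,0,0,-0.025,0,0]])

```text
time: 17.77
tool_pos: [497.3, -30.4, 73.9]
tcp_rot: [-81.4, 89.9, 166.0]
ft_force: [-5.8, -0.2, 9.2]
finger_gap: 12.8
```

```bash
python3 st.py
```

```text
t 17.7667 stove xy -35.69 99.5 z 73.95 Fx -5.62 Fy 1.5 Fz 9.21 M [ 0.16   1.133 -0.269] yawy -22.69 gap 12.8
```

Request:
drive_tool(deltas=[[255,0,0,0,-0.003,0,0],[255,0,0,0,-0.006,0,0],[255,0,0,0,-0.009,0,0],[255,0,0,0,-0.012,0,0],[255,0,0,0,-0.014,0,0],[255,0,0,0,-0.016,0,0],[255,0,0,0,-0.018,0,0],[255,0,0,0,-0.02,0,0],[255,0,0,0,-0.02,0,0],[255,0,0,0,-0.02,0,0]])

```text
time: 18.6
tool_pos: [497.3, -30.4, 73.9]
tcp_rot: [-80.2, 89.9, 168.2]
ft_force: [-7.6, 0.4, 7.8]
finger_gap: 12.9
```

```bash
python3 st.py
```

```text
t 18.6 stove xy -35.74 99.5 z 73.92 Fx -7.19 Fy 2.64 Fz 7.83 M [ 0.114  1.161 -0.377] yawy -21.55 gap 12.9
```

Request:
drive_tool(deltas=[[255,0,0,0,-0.002,0,0],[255,0,0,0,-0.004,0,0],[255,0,0,0,-0.006,0,0],[255,0,0,0,-0.008,0,0],[255,0,0,0,-0.01,0,0],[255,0,0,0,-0.012,0,0],[255,0,0,0,-0.014,0,0],[255,0,0,0,-0.016,0,0],[255,0,0,0,-0.018,0,0],[255,0,0,0,-0.02,0,0]])

```text
time: 19.43
tool_pos: [497.3, -30.4, 73.9]
tcp_rot: [-82.8, 89.9, 166.8]
ft_force: [-5.5, 1.2, 8.5]
finger_gap: 12.9
```

```bash
python3 st.py
```

```text
t 19.4333 stove xy -35.72 99.5 z 73.94 Fx -4.9 Fy 2.69 Fz 8.48 M [ 0.138  1.199 -0.372] yawy -20.4 gap 12.9
```

Request:
drive_tool(deltas=[[255,0,0,0,-0.002,0,0],[255,0,0,0,-0.004,0,0],[255,0,0,0,-0.006,0,0],[255,0,0,0,-0.008,0,0],[255,0,0,0,-0.01,0,0],[255,0,0,0,-0.012,0,0],[255,0,0,0,-0.014,0,0],[255,0,0,0,-0.016,0,0],[255,0,0,0,-0.018,0,0],[255,0,0,0,-0.02,0,0]])

```text
time: 20.27
tool_pos: [497.3, -30.4, 73.9]
tcp_rot: [-83.8, 89.9, 167.0]
ft_force: [-5.7, 0.7, 8.2]
finger_gap: 13.0
```

```bash
python3 st.py; python3 - <<'E'
from h import *
s=snap('wrist','w11.png')
cv2.imwrite('pics/w11z.png',cv2.resize(s['frame'][180:330,300:460],None,fx=4,fy=4,interpolation=cv2.INTER_CUBIC))
E
```

```text
t 20.2667 stove xy -35.73 99.53 z 73.94 Fx -5.23 Fy 2.34 Fz 8.15 M [ 0.166  1.226 -0.397] yawy -19.26 gap 13.0
```

View pics/w11z.png

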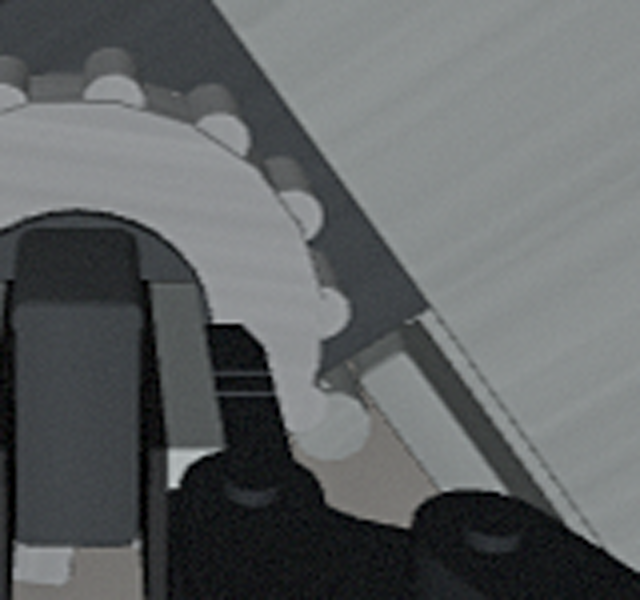

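```bash
python3 - <<'E'
from h import *
s=snapshot('wrist'); f=lambda X,Y,z: ray(s,300+X/4,180+Y/4,z)
a=np.radians(16.9);x=np.array([np.cos(a),np.sin(a),0]);y=np.array([-x[1],x[0],0]);o=np.array([560.4,-115.2,0])
for q in ((333,427,36),(333,427,32),(333,427,40),(360,380,52),(440,490,52),(360,250,70),(430,305,70)): 
    p=f(*q)-o; print(q,(p@x).round(1),(p@y).round(1))
E
```

```text
(333, 427, 36) -24.3 49.5
(333, 427, 32) -25.1 47.0
(333, 427, 40) -23.5 52.1
(360, 380, 52) -14.2 63.6
(440, 490, 52) -14.5 42.3
(360, 250, 70) -2.1 89.2
(430, 305, 70) 0.8 78.2
```

Request:
drive_tool(deltas=[[255,0,0,0,-0.003,0,0],[255,0,0,0,-0.006,0,0],[255,0,0,0,-0.009,0,0],[255,0,0,0,-0.012,0,0],[255,0,0,0,-0.015,0,0],[255,0,0,0,-0.018,0,0],[255,0,0,0,-0.021,0,0],[255,0,0,0,-0.024,0,0],[255,0,0,0,-0.027,0,0],[255,0,0,0,-0.03,0,0]])

```text
time: 21.2
tool_pos: [497.3, -30.4, 74.0]
tcp_rot: [-85.6, 89.9, 166.9]
ft_force: [-6.8, 0.8, 8.9]
finger_gap: 13.0
```

```bash
python3 st.py
```

```text
t 21.2 stove xy -35.75 99.53 z 73.96 Fx -6.27 Fy 2.74 Fz 8.87 M [ 0.179  1.263 -0.373] yawy -17.53 gap 13.0
```

Request:
drive_tool(deltas=[[255,0,0,0,-0.002,0,0],[255,0,0,0,-0.004,0,0],[255,0,0,0,-0.006,0,0],[255,0,0,0,-0.008,0,0],[255,0,0,0,-0.01,0,0],[255,0,0,0,-0.012,0,0],[255,0,0,0,-0.014,0,0],[255,0,0,0,-0.016,0,0],[255,0,0,0,-0.018,0,0],[255,0,0,0,-0.02,0,0]])

```text
time: 22.03
tool_pos: [497.2, -30.4, 74.0]
tcp_rot: [-86.0, 89.9, 167.6]
ft_force: [-6.4, 1.4, 9.5]
finger_gap: 13.0
```

```bash
python3 st.py
```

```text
t 22.0333 stove xy -35.76 99.53 z 73.96 Fx -5.74 Fy 3.17 Fz 9.52 M [ 0.222  1.19  -0.386] yawy -16.39 gap 13.0
```

Still the free moment (about 0.37–0.39 N m). I'll keep creeping.

Request:
drive_tool(deltas=[[255,0,0,0,-0.002,0,0],[255,0,0,0,-0.004,0,0],[255,0,0,0,-0.006,0,0],[255,0,0,0,-0.008,0,0],[255,0,0,0,-0.01,0,0],[255,0,0,0,-0.012,0,0],[255,0,0,0,-0.014,0,0],[255,0,0,0,-0.016,0,0],[255,0,0,0,-0.018,0,0],[255,0,0,0,-0.02,0,0]])

```text
time: 22.87
tool_pos: [497.2, -30.3, 73.9]
tcp_rot: [-87.6, 89.9, 167.1]
ft_force: [-7.2, 1.8, 8.9]
finger_gap: 13.0
```

```bash
python3 st.py
```

```text
t 22.8667 stove xy -35.8 99.56 z 73.92 Fx -6.34 Fy 3.82 Fz 8.91 M [ 0.138  1.257 -0.362] yawy -15.25 gap 13.0
```

Request:
drive_tool(deltas=[[255,0,0,0,-0.002,0,0],[255,0,0,0,-0.004,0,0],[255,0,0,0,-0.006,0,0],[255,0,0,0,-0.008,0,0],[255,0,0,0,-0.01,0,0],[255,0,0,0,-0.012,0,0],[255,0,0,0,-0.014,0,0],[255,0,0,0,-0.016,0,0],[255,0,0,0,-0.018,0,0],[255,0,0,0,-0.02,0,0]])

```text
time: 23.7
tool_pos: [497.2, -30.3, 74.0]
tcp_rot: [-90.1, 89.9, 165.8]
ft_force: [-6.7, 1.0, 9.9]
finger_gap: 12.9
```

```bash
python3 st.py;  python3 - <<'E'
from h import *
s=snap('wrist','w12.png')
cv2.imwrite('pics/w12z.png',cv2.resize(s['frame'][180:330,300:460],None,fx=4,fy=4,interpolation=cv2.INTER_CUBIC))
E
```

```text
t 23.7 stove xy -35.78 99.57 z 73.95 Fx -6.12 Fy 2.92 Fz 9.91 M [ 0.115  1.281 -0.469] yawy -14.11 gap 12.9
```

View pics/w12z.png

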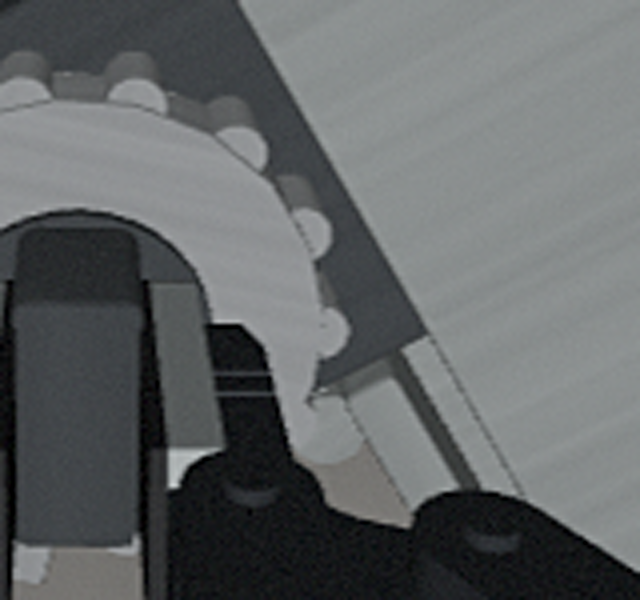

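The moment rose to 0.47 N m (free was about 0.375), so the nose is on the plate at about 2 N. I'll take a small further step.

Request:
drive_tool(deltas=[[255,0,0,0,-0.001,0,0],[255,0,0,0,-0.002,0,0],[255,0,0,0,-0.003,0,0],[255,0,0,0,-0.004,0,0],[255,0,0,0,-0.005,0,0],[255,0,0,0,-0.006,0,0],[255,0,0,0,-0.007,0,0],[255,0,0,0,-0.008,0,0],[255,0,0,0,-0.009,0,0],[255,0,0,0,-0.01,0,0]])

```text
time: 24.58
tool_pos: [497.2, -30.4, 74.0]
tcp_rot: [-91.3, 89.9, 165.2]
ft_force: [-7.4, 0.3, 9.6]
finger_gap: 12.9
```

```bash
python3 st.py
```

```text
t 24.5833 stove xy -35.78 99.55 z 73.96 Fx -6.97 Fy 2.48 Fz 9.56 M [ 0.08   1.284 -0.575] yawy -13.55 gap 12.9
```

Request:
drive_tool(deltas=[[255,0,0,0,-0.001,0,0],[255,0,0,0,-0.002,0,0],[255,0,0,0,-0.003,0,0],[255,0,0,0,-0.004,0,0],[255,0,0,0,-0.005,0,0],[255,0,0,0,-0.005,0,0],[255,0,0,0,-0.005,0,0],[255,0,0,0,-0.005,0,0],[255,0,0,0,-0.005,0,0],[255,0,0,0,-0.005,0,0]])

```text
time: 25.42
tool_pos: [497.2, -30.3, 73.9]
tcp_rot: [-93.0, 89.9, 163.7]
ft_force: [-7.2, -0.1, 8.8]
finger_gap: 13.0
```

```bash
python3 st.py
```

```text
t 25.4167 stove xy -35.79 99.57 z 73.95 Fx -6.97 Fy 1.97 Fz 8.81 M [ 0.189  1.344 -0.589] yawy -13.26 gap 13.0
```

Request:
drive_tool(deltas=[[200,0,0,0,0,0,0],[190,0,0,0,0,0,0],[180,0,0,0,0,0,0],[170,0,0,0,0,0,0],[160,0,0,0,0,0,0],[150,0,0,0,0,0,0],[150,0,0,0,0,0,0],[150,0,0,0,0,0,0],[150,0,0,0,0,0,0],[150,0,0,0,0,0,0]])

```text
time: 26.25
tool_pos: [497.8, -30.4, 73.3]
tcp_rot: [147.0, 90.0, 43.8]
ft_force: [0.5, -0.2, 0.1]
finger_gap: 35.3
```

```bash
python3 st.py
```

```text
t 26.25 stove xy -35.28 99.31 z 73.29 Fx 0.4 Fy -0.29 Fz 0.08 M [ 0.011 -0.038 -0.029] yawy -13.18 gap 35.3
```

Released with no contact force. Next: lift straight up.

Request:
drive_tool(deltas=[[150,-0.003,0,0,0,0,0],[150,-0.01,0,0,0,0,0],[150,-0.02,0,0,0,0,0],[150,-0.035,0,0,0,0,0],[150,-0.055,0,0,0,0,0],[150,-0.075,0,0,0,0,0],[150,-0.095,0,0,0,0,0],[150,-0.11,0,0,0,0,0],[150,-0.12,0,0,0,0,0],[150,-0.12,0,0,0,0,0]])

```text
time: 27.08
tool_pos: [499.5, -30.7, 197.0]
tcp_rot: [93.6, 89.7, -9.6]
ft_force: [0.1, -0.5, 0.8]
finger_gap: 35.4
```

```bash
python3 st.py; python3 - <<'E'
from h import *
s=snap('wrist','w13.png'); print(proj(s,(481.5,-59,69)),proj(s,(497.2,-30.5,68)))
E
```

```text
t 27.0833 stove xy -33.73 98.51 z 196.96 Fx -0.09 Fy -0.49 Fz 0.77 M [-0.009  0.009 -0.007] yawy -13.18 gap 35.4
[np.float64(305.2), np.float64(227.0)] [np.float64(315.5), np.float64(191.4)]
```

View pics/w13.png

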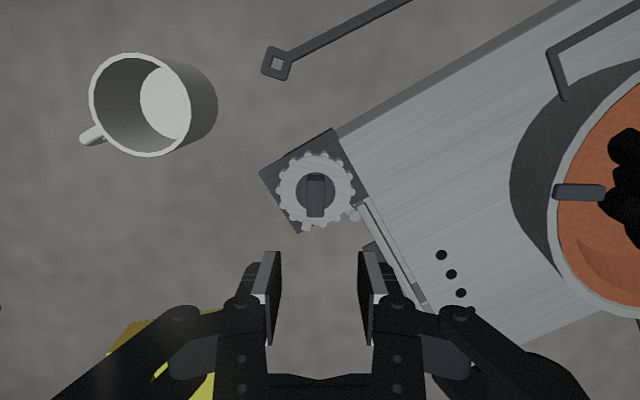

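```bash
python3 - <<'E'
from h import *
s=snap('wrist','w14.png')
cv2.imwrite('pics/w14z.png',cv2.resize(s['frame'][140:250,250:400],None,fx=5,fy=5,interpolation=cv2.INTER_CUBIC))
E
```

```text
(no output)
```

View pics/w14z.png

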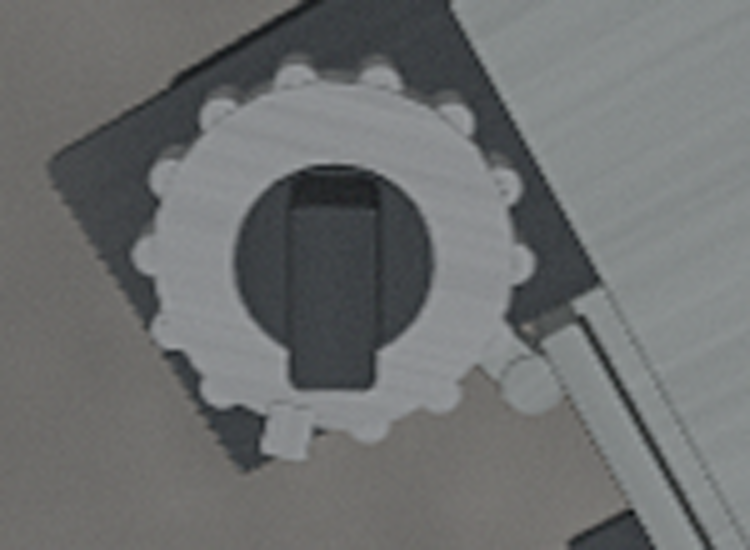

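The bar has kept its angle, the nose bears on the plate at (530,385) in the zoom, and the ring tab is where it was. I'm handing in.

```bash
python3 -c "
from h import *
print(hand_in())"
```

```text
the job is handed in; nothing more can be done
None
```

I pushed the tray in to its stop and turned the inner knob about 94° counter-clockwise in one grasp. I then released it, lifted clear and handed in at about 27 s of the 64 s allowed. No verdict is reported.

- **Tray:** the push force jumped from about 2 N to 14 N and the tip stalled, which I took as the stop. In the camera views the plate then stood about 14–15 mm ahead of the plinth.
- **Knob:** the free turning moment was about 0.37 N m, and it stood at 0.59 N m just before I let go. That rise of about 0.22 N m suggests the tongue presses with 4–5 N.
- **After release:**
  - The bar kept its angle and the nose touched the plate.
  - The ring's tab was within about 2 pixels of where it was first seen.
  - The wrist force was near zero.
  - Nothing in view had been knocked.

**Not confirmed or disagreed:**
- **Plate position:** my first estimate, from the tip travel, put the plate about 20 mm ahead of the plinth. The closer views and the knob angle at contact (about 59°, where 58.5° was predicted for a 15 mm gap) support about 15 mm.
- **Latch force after letting go:** I could not measure the tongue's force directly once the knob was released.

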